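# Wedge a throwing bat up off the potter's wheel and hold it

## Task

The pot on the potter's wheel is done and its plywood bat, the disc under it, has to come off: pick up the wooden wedge, slide its thin end, flat on the wheel head, into the notch in the bat's rim, and push it in gently until that edge of the bat has just lifted off the wheel head, about 5 mm. Finish there still gripping the wedge, so that it keeps the bat raised for a helper to take off. Do not touch the bat or the pot with the gripper, keep the bat on its pins and the pot standing where it is, and leave the cup, the bowl and the rib alone.

Things in the scene. Friction and masses are not known exactly. Their poses are not given: they have to be found in the camera images.
- wheel: Table-top potter's wheel, fixed, switched off, its head does not turn. Blue housing 108 mm high, x -135 to +205, y -145 to +145 mm, under a round aluminium head 300 mm across whose flat top is 145 mm above the bench. Origin: on the bench under the head's centre; z up. Two steel pins, 9.6 mm thick, stand 12 mm out of the head at x = 0, y = +-90 mm.
- head_center (a point): Centre of the wheel head's flat top (145 mm above the bench); axes as the wheel's.
- bat: Round light plywood disc (bat), 250 mm across, 15 mm thick, 0.48 kg, lying loose and flat on the wheel head, its two 12 mm holes over the pins. Origin: centre of its underside; z up. A notch 46 mm wide (along y) with a red painted strip behind it is cut into the rim on the bat's own -x side, roughly towards the robot; the wedge goes in along the bat's +x.
- bat_lip (a point): At the notch on the bat: x = -110 mm, y = 0, level with its underside. Outside it (x -125 to -110) the notch is cut right through; inside (x -110 to -60) it is a pocket under the bat, 6 mm high. The wedge's slope bears on the pocket's front upper edge and the bat tips about its far rim. Height above head_center = lift of the edge, 0 when flat.
- pot: Leather-hard grey clay pot, 129 mm high, 128 mm across, 0.4 to 0.75 kg, standing loose about the middle of the bat. Origin: centre of its underside.
- wedge: Dark hardwood wedge, 130 mm long (x), 36 mm wide (y), 0.07 kg, lying flat on the bench. Origin: middle of its flat underside; the thin end points to its +x. Yellow-painted grip block 20 mm high from x = -65 to -15 mm, then an even taper down to 2.5 mm at x = +65 mm.
- wedge_tip (a point): Middle of the wedge's thin end, on its underside (x = +65 mm of the wedge). The bat's edge begins to lift when this point is 16 mm past bat_lip and is 5 mm up at 39 mm past it. Pushing takes 10 to 20 N (more if the wedge is also pressed down on the head); arm and grip may yield some 10 mm under it, so judge by the lift.
- cup: Terracotta cup, 72 mm across, 75 mm high, a bystander on the bench. Origin: centre of its underside.
- bowl: Empty blue water bowl, 136 mm across, 55 mm high, a bystander on the bench. Origin: centre of its underside.
- rib: Flat wooden throwing rib, 115 x 55 x 7 mm, a bystander on the bench. Origin: centre of its underside.

How it is judged (in metres and radians):
On the way:
1. the wedge's thin end is inside the notch, past the lip, while the bat still lies flat (x of wedge_tip in the frame of bat between -0.109 and -0.06 m and y of wedge_tip in the frame of bat between -0.02 and 0.02 m and z of wedge_tip in the frame of head_center between -0.003 and 0.006 m and z of bat_lip in the frame of head_center below 0.0015 m), for 0.04 s.
At the end, for the whole second after the job is handed in: The notch edge of the bat is 3-8 mm above the head, carried (>1 N) by the wedge, flat on the head (tip <4 mm up, tilt <0.1 rad), tip 10-60 mm past the lip, gripped (>4 N); arm off the bat; bat within 6 mm of centre on its pins, pot standing on it, all at rest (z of bat_lip in the frame of head_center between 0.003 and 0.008 m and x of wedge_tip in the frame of bat between -0.1 and -0.05 m and y of wedge_tip in the frame of bat between -0.023 and 0.023 m and z of wedge_tip in the frame of head_center below 0.004 m and angle between each of wedge, pot's own z axis and vertical below 0.1 rad and contact force between the fingers and wedge above 4 N and contact force between wedge and bat above 1 N and contact force between each of the arm, the fingers and bat below 0.5 N and horizontal distance between bat and head_center below 0.006 m and linear speed of each of bat, wedge below 0.01 m/s and horizontal distance between pot and bat below 0.035 m and z of pot in the frame of bat above 0.011 m); the arm keeps its last pose, push and grip.
It fails at once if the gripper or arm touches the bat or the pot (contact force between any of the fingers, the arm and bat above 0.5 N or contact force between any of the fingers, the arm and pot above 0.5 N).
It fails at once if the bat is pushed off its pins (more than 8 mm from the centre of the head) (horizontal distance between bat and head_center above 0.008 m).
It fails at once if the wedge is rammed in (over 40 N on the bat, or its edge raised over 15 mm) (z of bat_lip in the frame of head_center above 0.015 m or contact force between wedge and bat above 40 N).
It fails at once if the pot tips or slides (over 0.15 rad or 20 mm) (angle between pot's own z axis and vertical above 0.15 rad or distance of pot from where it was at the start of the episode above 0.02 m).
It fails at once if the cup, the bowl or the rib is displaced by more than 20 mm (distance of any of cup, bowl, rib from where it was at the start of the episode above 0.02 m).
It also fails if it takes over 54 s, if anything falls off the work surface, if the arm or the gripper's body presses on something with over 40 N, if the wrist force passes 120 N, or if a joint passes its speed limit or range.

## Robot

A 6-joint arm with a two-finger parallel gripper is mounted at the origin on the work surface. World frame = base frame: x ahead of the robot, y to its left, z up, the work surface at z = 0. Lengths are in mm, angles in rad, forces in N, time in s.
With the tool pointing down it reaches from about 375 to 975 mm from the base axis. Payload 3.8 kg.
Tool frame: the origin (TCP) lies on the centre line of the jaws, within the pads' length; the fingertips stand 17 mm ahead of it and the grasp point (between the pads) lies 2 mm behind it (tip_reach is the distance from the TCP to the fingertips, in mm); z points along the fingers, y is the line along which they close (so a half turn about z gives the same grasp; the last joint's range is limited). The gripper opens to 85 mm and grips with 20 to 120 N. Pads are 22 mm wide; open, the fingers measure 114 mm over their backs; the gripper's body (76 mm by 85 mm) begins 54 mm behind the grasp point. The pads swing forward as they close: fully open they stand 13 mm farther back than shut.
Start: joints at [1.298, 0.264, 1.604, -0, 1.274, -0.037], TCP at [157.692, 656.317, 248.28] pointing down, gripper open.
Joint ranges: [-2.63, 2.63], [-0.94, 2.18], [0.31, 2.57], [-1.31, 4.45], [0, 2.66], [-2.55, 2.55]. Speed limits (rad/s): [2.57, 2.57, 3.14, 3.14, 3.14, 3.14].

## Interface

Orientations are given as [roll, pitch, yaw] about the fixed x, y, z axes, in that order (R = Rz(yaw) Ry(pitch) Rx(roll)).
In Python, from bench import reach, servo_line, goto_joints, ungrasp, close, wait, ik, observe, get_image, PlanningError, sign_off, tip_reach gives the robot as it stands. The module is installed in compiled form; this text tells all that it offers. Calls block until the motion is done:
- reach(position, orientation): joint-space move of the TCP to a pose.
- servo_line(position, max_speed=150, frame=None): straight line of the TCP; frame=None keeps the orientation; max_speed is the mean speed in mm/s.
- goto_joints(angles): joint-space move.
- ungrasp() and close(strength=None): open the fingers fully, or close them until they stop; strength is the grip in N (None keeps the last).
- wait(seconds).
- ik(position, orientation): joint angles nearest the present ones, or None.
- observe(): the state.
- get_image(name): name is "side" or "top"; returns a dict with "image" (400x640x3 uint8, red, green, blue), "fov_y" (degrees; the focal length in pixels is half the picture's height over the tangent of half this angle, whatever the lens; pixels are square), "cx", "cy" (the principal point, pixels), "k1" (the pictures are not rectified: a ray, as slopes to the right and down, at radius r is drawn at 1 + k1 r^2 times it, then the intrinsics apply), "world_from_camera" (4x4, takes a point from camera to world coordinates). Camera axes: x right, y up, looking along -z (the intrinsics and any distortion apply to the point x, -y, -z); pixel columns grow to the right and rows downward; lengths in mm; the calibration is good to about 2 mm. A picture is of the moment at which its call begins. There is no depth.
A pose or a line that the arm cannot do raises PlanningError and nothing moves.
- sign_off(): hands the job in; it is judged then, once.
The state is a dict: "clock": time; "qpos": joint angles; "joint_vel": joint speeds; "joint_efforts": joint torques, N m; "position": TCP position; "eef_rot": TCP orientation; "ft_force": force on the tool from outside, world axes, zero at the start; "wrist_torque": the same for the moment, N m; "opening": finger opening in mm; "gripper_force": force on a finger pad.
Only numpy, scipy, OpenCV 4.12 (cv2) and the standard library are available. Lean on these libraries where they do the work, as an engineer would, in place of code of your own. Each camera call takes 0.05 s, during which the arm holds its last target. There are 200 camera calls.

## Working session

There is one attempt and no reset: what is moved stays moved. The work goes in short steps, each a Python script; the robot and the scene stay as the last script left them, time stands still between calls to the robot, and variables do not carry over. Pictures are saved under pics/ and viewed, at most 10 in all, crops included, and the job is handed in when it is done.

```bash
mkdir -p pics
cat > h.py <<'E'
import numpy as np, cv2
from bench import *
def cam(name,save=None):
    d=get_image(name)
    if save: cv2.imwrite('pics/'+save,d['image'][:,:,::-1])
    return d
def K(d):
    h,w=d['image'].shape[:2]; f=h/2/np.tan(np.radians(d['fov_y'])/2)
    return np.array([[f,0,d['cx']],[0,f,d['cy']],[0,0,1.]])
def rays(d,px):
    p=np.array(px,float).reshape(-1,1,2)
    u=cv2.undistortPoints(p,K(d),np.array([d['k1'],0,0,0.])).reshape(-1,2)
    T=np.array(d['world_from_camera'])
    v=np.c_[u[:,0],-u[:,1],-np.ones(len(u))]@T[:3,:3].T
    return T[:3,3],v
def onz(d,px,z):
    o,v=rays(d,px); return o+v*((z-o[2])/v[:,2])[:,None]
def proj(d,P):
    T=np.linalg.inv(np.array(d['world_from_camera'])); c=np.atleast_2d(P)@T[:3,:3].T+T[:3,3]
    s=np.c_[c[:,0],-c[:,1],-c[:,2]]
    return cv2.projectPoints(s.reshape(-1,1,3),np.zeros(3),np.zeros(3),K(d),np.array([d['k1'],0,0,0.]))[0].reshape(-1,2)
E
python3 - <<'E'
from h import *
for n in('top','side'):
    d=cam(n,n+'0.png'); print(n,d['fov_y'],d['cx'],d['cy'],d['k1'],np.round(d['world_from_camera'],3).tolist())
s=observe();print(s)
E
```

```text
top 47.09017634761027 319.814787909215 188.28168971243332 -0.11348031248453205 [[0.026, 0.992, -0.122, 434.545], [-1.0, 0.026, -0.003, 11.057], [0.0, 0.122, 0.993, 1544.103], [0.0, 0.0, 0.0, 1.0]]
side 44.59954900558832 325.21038683540627 202.54032044154255 0.00010244667520454659 [[0.897, 0.314, -0.312, 97.445], [-0.442, 0.604, -0.663, -1028.811], [-0.02, 0.732, 0.681, 1189.077], [0.0, 0.0, 0.0, 1.0]]
{'clock': 0.1, 'qpos': array([ 1.29812431e+00,  2.64684996e-01,  1.60525972e+00, -1.47234041e-05,
        1.27365604e+00, -3.69336575e-02]), 'joint_vel': array([ 0.0005541 , -0.0020903 , -0.00508405,  0.00098214, -0.00261911,
       -0.00032055]), 'joint_efforts': array([ 1.01782509e-03, -5.16695881e+01, -3.68592954e+01,  1.27375392e-04,
        6.08845032e-03, -1.87504207e-05]), 'position': array([157.51465035, 655.72538378, 247.06958435]), 'eef_rot': array([-3.13958540e+00, -6.00898659e-05,  2.90585856e+00]), 'ft_force': array([0.39083053, 0.45335597, 0.49454794]), 'wrist_torque': array([ 0.03870546, -0.01085358, -0.02186041]), 'gripper_force': 0.0, 'opening': 85.69149295742929}
```

View pics/top0.png

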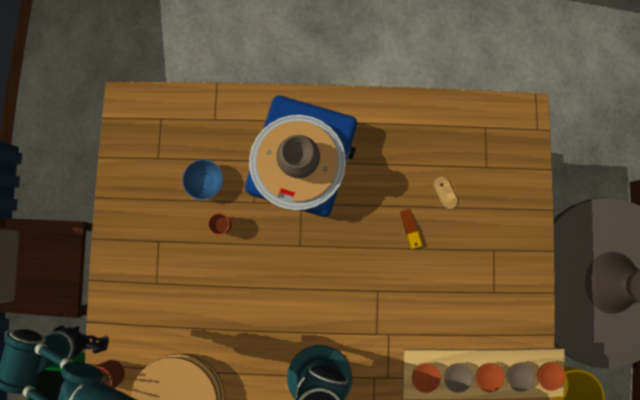

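View pics/side0.png

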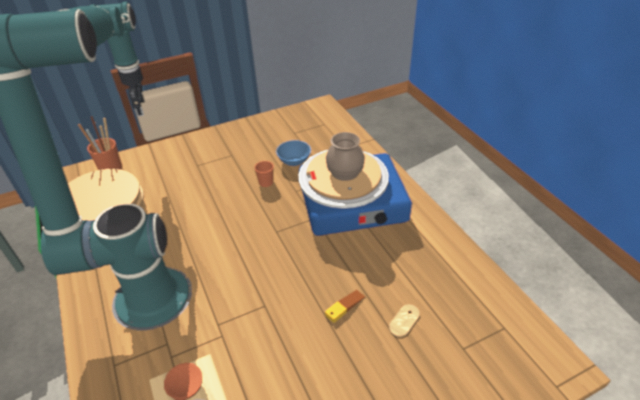

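Top: wheel head around (297,162), red strip (287,194), pin holes about (269,153)/(325,169), wedge from the yellow end (416,241) to the thin end (405,210). Side: wedge at (345,306), red strip at (312,175). Next come colour masks and enlarged crops.

```bash
cat > m.py <<'E'
from h import *
def mask(d,lo,hi,roi):
    hsv=cv2.cvtColor(d['image'],cv2.COLOR_RGB2HSV); m=cv2.inRange(hsv,lo,hi); z=np.zeros_like(m)
    x0,y0,x1,y1=roi; z[y0:y1,x0:x1]=m[y0:y1,x0:x1]; return z
def blob(m):
    n,l,s,c=cv2.connectedComponentsWithStats(m); i=1+np.argmax(s[1:,4]); 
    cn=max(cv2.findContours((l==i).astype('u1'),0,1)[0],key=cv2.contourArea); return c[i],s[i,4],cn
E
python3 - <<'E'
from m import *
t=cam('top'); s=cam('side')
Y=((20,150,120),(35,255,255)); R=((0,150,120),(8,255,255)); 
for n,d,ry,rr in(('top',t,(390,195,435,260),(270,180,305,205)),('side',s,(315,280,375,330),(300,160,325,190))):
    for nm,(lo,hi),roi,z in(('yel',Y,ry,20),('red',R,rr,160)):
        c,a,cn=blob(mask(d,lo,hi,roi)); print(n,nm,c,a,onz(d,[c],z).round(1), cv2.minAreaRect(cn))
    # wedge brown+yellow
hsv=cv2.cvtColor(t['image'],cv2.COLOR_RGB2HSV)
for p in[(405,212),(407,220),(409,228),(413,238),(418,244),(400,215),(287,194),(283,180),(250,170),(269,153)]: print(p,hsv[p[1],p[0]])
a=t['image'][110:220,240:355]; b=t['image'][200:255,385:440]
cv2.imwrite('pics/c1.png',cv2.resize(a[:,:,::-1],None,fx=5,fy=5,interpolation=cv2.INTER_CUBIC))
w=cv2.resize(b[:,:,::-1],None,fx=7,fy=7,interpolation=cv2.INTER_CUBIC)
v=cv2.resize(s['image'][280:330,315:375][:,:,::-1],None,fx=6,fy=6,interpolation=cv2.INTER_CUBIC)
o=np.zeros((400,760,3),'u1'); o[:385,:385]=w; o[:300,400:760]=v; cv2.imwrite('pics/c2.png',o)
E
```

```text
top yel [413.88297872 239.71276596] 188 [[ 457.5 -301.4   20. ]] ((413.87738037109375, 239.82080078125), (15.52174186706543, 12.225088119506836), 74.05460357666016)
top red [286.90625  192.046875] 64 [[590.2 114.5 160. ]] ((286.85003662109375, 192.0500030517578), (14.296045303344727, 4.385289669036865), 15.255118370056152)
side yel [335.00729927 311.58759124] 274 [[ 456.  -311.3   20. ]] ((335.0000305175781, 311.5000305175781), (14.849242210388184, 19.091880798339844), 45.0)
side red [312.79166667 175.04166667] 24 [[590.7 111.1 160. ]] ((312.70001220703125, 175.10000610351562), (6.957010269165039, 3.1622774600982666), 71.56504821777344)
(405, 212) [ 12 234 107]
(407, 220) [ 12 231 107]
(409, 228) [ 11 229 108]
(413, 238) [ 23 255 181]
(418, 244) [ 22 255 174]
(400, 215) [ 15 186 114]
(287, 194) [  4 169 157]
(283, 180) [ 17 151 176]
(250, 170) [ 34  11 160]
(269, 153) [ 23  43 125]
```

View pics/c1.png

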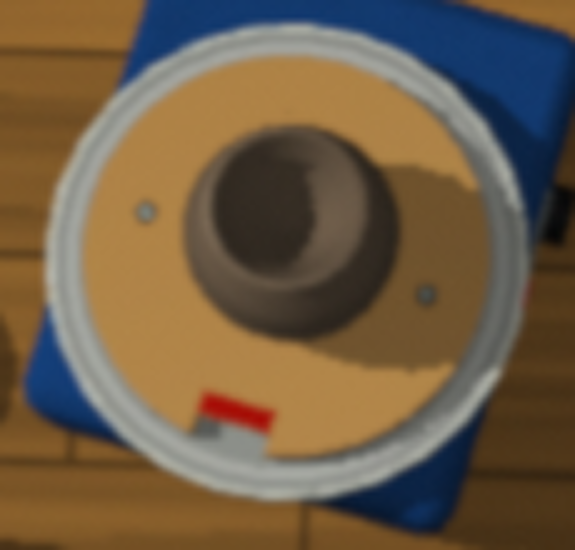

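View pics/c2.png

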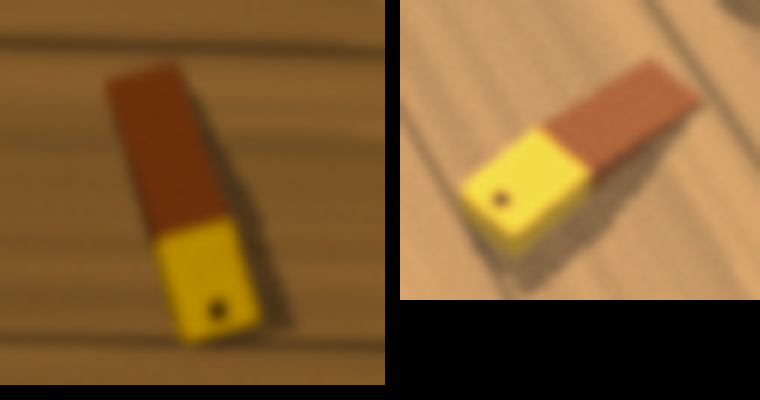

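Crop 1: pins at (268.8,152.0) and (324.8,168.6), front edge of the red strip about (286.3,194), notch below it. Crop 2: wedge corners are clear: tip (107,82)/(180,64), block front (157,236)/(233,217) and rear (185,342)/(262,318).

Run:
```python
from m import *
t=cam('top'); s=cam('side')
f=lambda pts,k,o:[((x+.5)/k-.5+o[0],(y+.5)/k-.5+o[1]) for x,y in pts]
P=onz(t,f([(146,212),(426,295)],5,(240,110)),158); print('pins',P.round(1),P.mean(0),np.linalg.norm(P[0]-P[1]))
d=P[0]-P[1]; print('yaw wheel/bat',np.degrees(np.arctan2(-d[0],d[1])))
R=onz(t,f([(198,412),(270,432)],5,(240,110)),160); d=R[0]-R[1]; print('lip',R.round(1),R.mean(0),np.linalg.norm(d),np.degrees(np.arctan2(-d[0],d[1])))
W=np.r_[onz(t,f([(107,82),(180,64)],7,(385,200)),2.5),onz(t,f([(157,236),(233,217),(185,342),(262,318)],7,(385,200)),20)]
W=W.reshape(3,2,3);M=W.mean(1);print('wedge top',W.round(1).tolist(),M.round(1),np.linalg.norm(W[:,0]-W[:,1],axis=1),np.linalg.norm((M[0]-M[2])[:2]))
x=M[0]-M[2];print('yaw',np.degrees(np.arctan2(x[1],x[0])))
S=np.r_[onz(s,f([(655-400,57),(702-400,97)],6,(315,280)),2.5),onz(s,f([(540-400,127),(592-400,172),(460-400,187),(512-400,238)],6,(315,280)),20)]
M=S.reshape(3,2,3).mean(1);x=M[0]-M[2];print('wedge side',M.round(1),np.degrees(np.arctan2(x[1],x[0])),np.linalg.norm(x[:2]))
# bat disc & head from top
m=mask(t,(12,100,60),(26,255,255),(252,115,345,208)); c,a,cn=blob(m); h=cv2.convexHull(cn)
B=onz(t,h.reshape(-1,2),160)[:,:2].astype('f4'); print('bat ell',cv2.fitEllipse(B))
hm=cv2.inRange(cv2.cvtColor(t['image'],cv2.COLOR_RGB2HSV),(0,0,90),(180,70,255)); hm[:,:245]=0;hm[:,350:]=0;hm[:108]=0;hm[216:]=0
c,a,cn=blob(hm);B=onz(t,cv2.convexHull(cn).reshape(-1,2),145)[:,:2].astype('f4'); print('head ell',cv2.fitEllipse(B))
# side view check: bat ellipse
m=mask(s,(10,60,90),(26,200,255),(300,148,388,205)); c,a,cn=blob(m)
B=onz(s,cv2.convexHull(cn).reshape(-1,2),160)[:,:2].astype('f4'); print('bat side',cv2.fitEllipse(B))
```

```text
pins [[713.  174.8 158. ]
 [665.6   1.2 158. ]] [689.30312604  88.01339802 158.        ] 179.95638643923937
yaw wheel/bat -15.275360124008698
lip [[589.8 137.9 160. ]
 [578.7  93.8 160. ]] [584.21606873 115.85329025 160.        ] 45.53378012633615 -14.069084062126816
wedge top [[[552.4, -256.8, 2.5], [561.9, -292.3, 2.5]], [[478.3, -278.2, 20.0], [488.1, -314.6, 20.0]], [[428.5, -292.0, 20.0], [440.6, -328.8, 20.0]]] [[ 557.2 -274.6    2.5]
 [ 483.2 -296.4   20. ]
 [ 434.6 -310.4   20. ]] [36.72918945 37.68925996 38.7118773 ] 127.73884305936336
yaw 16.286221073435968
wedge side [[ 561.  -275.5    2.5]
 [ 485.5 -299.2   20. ]
 [ 435.5 -313.5   20. ]] 16.84218599035482 131.14977691826223
bat ell ((688.353515625, 87.21357727050781), (247.88827514648438, 249.85861206054688), 98.53643035888672)
head ell ((688.4592895507812, 88.3023681640625), (299.8606872558594, 301.9836730957031), 179.07142639160156)
bat side ((724.2050170898438, 124.89212036132812), (273.2655334472656, 390.9659118652344), 143.79129028320312)
```

Measurements agree: pins are 180 mm apart, centre (689,88), yaw about -15.1°, lip about (583.5,116.5), wedge yaw 16.5° with grip block centre (459,-305). Next is the grasp, passing high over the pot.

Run:
```python
from h import *
print(tip_reach)
p=[459,-305.]; y=np.radians(16.5); o=[np.pi,0,y]
s=observe()
servo_line([150,610,430],max_speed=250)
print(ik([*p,430],o))
reach([*p,430],o); reach([*p,80],o)
print(observe()['position'],observe()['qpos'].round(2))
t=cam('top'); s=cam('side','g0.png')
servo_line([*p,20.5],max_speed=60); s=observe();print(s['position'],s['eef_rot'],s['ft_force'],s['clock'])
cv2.imwrite('pics/g1.png',cv2.resize(cam('side')['image'][240:340,290:410][:,:,::-1],None,fx=5,fy=5))
```

```text
17.0
[-6.31690928e-01 -3.05947046e-02  1.60397033e+00 -4.44089210e-16
  1.56821703e+00  6.51126072e-01]
[ 460.48804848 -306.00399939   81.64178172] [-0.63  0.2   2.02 -0.    0.92  0.65]
[ 459.40559559 -305.28346102   20.95276281] [ 3.14084704e+00 -5.70263756e-04  2.88008744e-01] [-0.07173899 -0.13347012 -0.27693857] 7.125
```

View pics/g1.png

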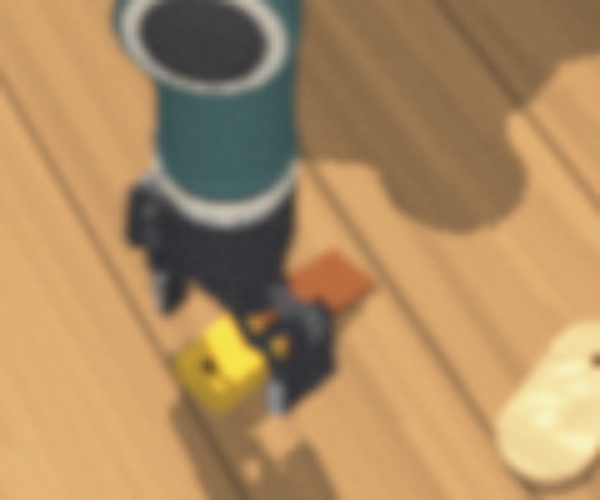

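The open fingers straddle the yellow block, with its rear part (205,370) and the brown taper (335,285) both visible. I'll close, lift and check.

Run:
```python
from h import *
p=[459,-305.]
servo_line([*p,18.5],max_speed=40)
s=observe();print(s['position'],s['ft_force'])
close(90); s=observe();print('closed',s['position'],s['eef_rot'],s['ft_force'],s['opening'],s['gripper_force'])
servo_line([*p,300],max_speed=200); s=observe();print(s['position'],s['opening'],s['gripper_force'],s['ft_force'],s['clock'])
wait(.3); s=observe(); print(s['position'])
a=cam('side')['image']; c=proj(cam('side'),[s['position']])[0].astype(int); print(c)
x,y=max(c[0]-60,0),max(c[1]-40,0); cv2.imwrite('pics/g2.png',cv2.resize(a[y:y+100,x:x+120][:,:,::-1],None,fx=5,fy=5))
```

```text
[ 458.98711487 -305.00388365   18.57576173] [-0.69401543  0.74371828  0.14265553]
closed [ 459.47822237 -305.36562759   19.00850137] [ 3.14067600e+00 -7.16741722e-04  2.87932141e-01] [-0.3641178  -0.14090296  1.96186314] 34.225328659852785 90.48107028007507
[ 458.34093318 -304.5058957   298.33805571] 33.765374177006535 90.0519061088562 [-0.18210053  0.19370405 -0.47667085] 9.5
[ 458.82611345 -304.88992747  299.34920301]
[334 243]
```

View pics/g2.png

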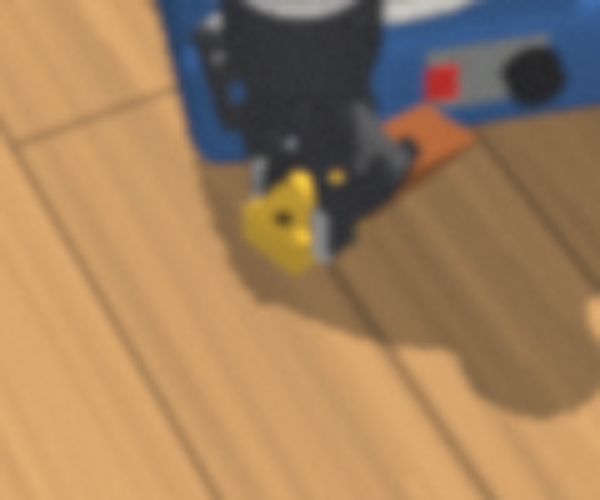

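Wedge gripped level, taper visible ahead of the jaws. Now over to the approach pose in front of the notch, going high.

```bash
cat >> h.py <<'E'
YAW=np.radians(-15.1); U=np.array([np.cos(YAW),np.sin(YAW)]); V=np.array([-U[1],U[0]]); C=np.array([689.,88.])
TIP=104.5
def tcp(tipx,z,lat=0.): return [*(C+U*(tipx-TIP)+V*lat),z]
def st():
    s=observe(); q=s['position'][:2]-C; f=s['ft_force']
    print('t%.2f tipx %.1f lat %.1f z %.1f rpy %s F(u,v,z) %.1f %.1f %.1f grip %.0f'%(s['clock'],q@U+TIP,q@V,s['position'][2],(s['eef_rot']-[np.pi,0,YAW]).round(3),f[:2]@U,f[:2]@V,f[2],s['gripper_force'])); return s
E
python3 - <<'E'
from h import *
servo_line([459,-305,390],max_speed=250)
reach(tcp(-150,390),[np.pi,0,YAW]); 
servo_line(tcp(-150,190),max_speed=200); servo_line(tcp(-150,172),max_speed=50); wait(.2); s=st()
a=cam('top'); b=cam('side')
t=cv2.resize(a['image'][140:230,245:345][:,:,::-1],None,fx=6,fy=6,interpolation=cv2.INTER_CUBIC)
cv2.imwrite('pics/a1.png',t)
print(proj(a,[[*(C-U*150),153+2.5],[*(C-U*110),160]]))
E
```

```text
t13.95 tipx -149.8 lat 0.1 z 172.2 rpy [-6.283 -0.     0.   ] F(u,v,z) 0.2 0.2 -0.3 grip 90
[[282.35908329 207.17087906]
 [286.11348292 194.45606985]]
```

View pics/a1.png

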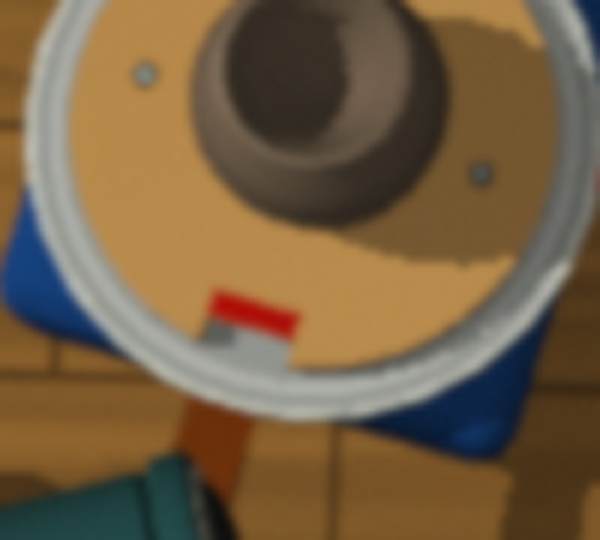

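The tip is at about (222,410) in the crop against a predicted (227,406), so it sits roughly 2.5 mm to the left and 1.5–2 mm short. I'll correct by that, set it down and feed it in slowly.

```bash
sed -i 's/^TIP=.*/TIP=103./' h.py
python3 - <<'E'
from h import *
L=-2.5
servo_line(tcp(-134,172,L),max_speed=50); st()
for z in (168,166,165,164.5,164):
    servo_line(tcp(-134,z,L),max_speed=20); s=st()
    if s['ft_force'][2]>2.5: break
zc=z
for x in (-126,-118,-110,-106,-102):
    servo_line(tcp(x,zc,L),max_speed=30); s=st()
    f=s['ft_force'][:2]@U
    if f<-5: print('stop');break
wait(.2); st()
a=cam('top')
t=cv2.resize(a['image'][150:220,250:330][:,:,::-1],None,fx=7,fy=7,interpolation=cv2.INTER_CUBIC)
b=cam('side'); c=proj(b,[[*(C-U*110),160]])[0].astype(int)
u=cv2.resize(b['image'][c[1]-35:c[1]+35,c[0]-30:c[0]+5][:,:,::-1],None,fx=7,fy=7,interpolation=cv2.INTER_CUBIC)
cv2.imwrite('pics/a2.png',np.hstack([t,u])[:, :800])
E
```

```text
t14.55 tipx -133.7 lat -2.6 z 171.9 rpy [-0.     0.    -0.001] F(u,v,z) -0.6 0.2 -0.7 grip 90
t14.90 tipx -134.4 lat -2.6 z 167.7 rpy [-0.     0.001  0.   ] F(u,v,z) -1.3 0.5 -1.0 grip 90
t15.15 tipx -134.2 lat -2.5 z 165.8 rpy [-0.  0.  0.] F(u,v,z) -0.6 0.4 -1.1 grip 90
t15.40 tipx -134.0 lat -2.5 z 165.0 rpy [-0.  0.  0.] F(u,v,z) 0.1 0.4 -1.3 grip 90
t15.65 tipx -134.0 lat -2.5 z 164.5 rpy [-0.  0. -0.] F(u,v,z) -0.4 -0.3 -0.9 grip 90
t15.90 tipx -133.9 lat -2.5 z 164.0 rpy [-6.283 -0.    -0.   ] F(u,v,z) 0.6 -0.1 -0.6 grip 90
t16.32 tipx -125.7 lat -2.5 z 164.0 rpy [-0.  0. -0.] F(u,v,z) 0.3 -0.3 -1.2 grip 90
t16.73 tipx -117.7 lat -2.5 z 164.0 rpy [-0. -0. -0.] F(u,v,z) -0.1 0.4 0.7 grip 90
t17.15 tipx -109.7 lat -2.5 z 164.0 rpy [-0. -0. -0.] F(u,v,z) 0.4 0.5 0.3 grip 90
t17.43 tipx -105.8 lat -2.5 z 164.0 rpy [-6.283 -0.    -0.   ] F(u,v,z) 0.5 0.4 -0.8 grip 90
t17.72 tipx -101.7 lat -2.5 z 164.0 rpy [-6.283 -0.    -0.   ] F(u,v,z) 0.7 -0.1 -0.5 grip 90
t17.92 tipx -102.0 lat -2.5 z 164.0 rpy [-6.283 -0.     0.   ] F(u,v,z) -0.9 -0.2 0.4 grip 90
```

View pics/a2.png

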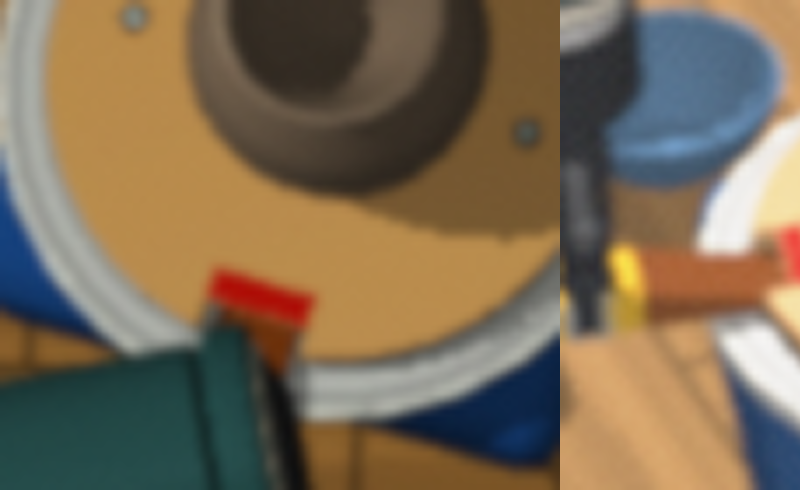

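The wedge is in the notch, its tip hidden under the red strip (260,300) with gaps on both sides. I'll settle it on the head, then push in small steps, watching force and the red strip's shift in the side view.

```bash
cat >> h.py <<'E'
def red(n=4):
    out=[]
    for _ in range(n):
        im=get_image('side')['image'].astype(float)[160:190,300:330]
        w=np.clip(im[:,:,0]-1.0*np.maximum(im[:,:,1],im[:,:,2])-75,0,None)
        y,x=np.mgrid[160:190,300:330]; out.append(((w*x).sum()/w.sum(),(w*y).sum()/w.sum(),w.sum()))
    return np.mean(out,0)
E
python3 - <<'E'
from h import *
b=cam('side'); print(proj(b,[[*(C-U*105),160],[*(C-U*105),165]]))
close(115); L=-2.5; st()
r0=red(); np.save('r0.npy',r0); print(r0)
for z in np.arange(163.7,161.9,-.3):
    servo_line(tcp(-102,z,L),max_speed=15); s=st()
    if s['ft_force'][2]>3: break
for x in np.arange(-99,-78,3):
    servo_line(tcp(x,z,L),max_speed=12); s=st(); print((red()-r0).round(2))
    if s['ft_force'][:2]@U<-6: break
E
```

```text
[[311.3921086  174.58767596]
 [311.33239109 173.41877783]]
t18.28 tipx -102.0 lat -2.5 z 164.1 rpy [-6.283 -0.    -0.   ] F(u,v,z) -0.0 0.6 -0.6 grip 118
[ 312.60076048  175.01046804 1982.5       ]
t18.73 tipx -102.0 lat -2.5 z 163.9 rpy [-0.  0.  0.] F(u,v,z) -2.4 -1.4 2.8 grip 118
t18.98 tipx -102.1 lat -2.5 z 163.7 rpy [-6.283  0.    -0.   ] F(u,v,z) -2.3 -1.2 4.9 grip 119
t19.38 tipx -98.7 lat -2.2 z 163.7 rpy [-6.283e+00 -1.000e-03  0.000e+00] F(u,v,z) -3.4 0.5 4.5 grip 119
[-0.01 -0.    9.25]
t19.98 tipx -96.4 lat -2.4 z 163.7 rpy [-6.283e+00  1.000e-03 -0.000e+00] F(u,v,z) -3.8 -0.3 6.9 grip 119
[-0.01  0.    7.75]
t20.58 tipx -95.8 lat -2.5 z 163.6 rpy [-0.     0.006 -0.   ] F(u,v,z) -12.1 0.3 12.6 grip 120
[-1.000e-02  0.000e+00  1.025e+01]
```

Contact begins at tipx about -95.5, against -94 predicted. I'll continue in small steps while tracking the lift at 0.234 px/mm.

Run:
```python
from h import *
L=-2.5; r0=np.load('r0.npy')
for x in np.arange(-91,-68,2):
    servo_line(tcp(x,164,L),max_speed=12); s=st(); d=red(3)-r0; print('   cmd',x,d.round(2),'lift %.1f'%(-d[1]/.234))
    if s['ft_force'][:2]@U<-26 or -d[1]/.234>3: break
```

```text
t21.11 tipx -93.9 lat -2.6 z 163.9 rpy [-0.001  0.006 -0.   ] F(u,v,z) -10.9 -0.2 10.9 grip 120
   cmd -91 [ 0.24 -0.05 17.17] lift 0.2
t21.57 tipx -93.0 lat -2.6 z 163.9 rpy [-0.001  0.009 -0.   ] F(u,v,z) -14.8 -0.0 13.6 grip 120
   cmd -89 [ 0.34 -0.08 76.83] lift 0.4
t22.04 tipx -91.5 lat -2.6 z 163.9 rpy [-0.001  0.01  -0.   ] F(u,v,z) -16.9 -0.4 15.1 grip 120
   cmd -87 [ 0.36 -0.12 -4.17] lift 0.5
t22.51 tipx -89.7 lat -2.7 z 163.9 rpy [-0.001  0.01  -0.   ] F(u,v,z) -17.2 -0.1 15.4 grip 120
   cmd -85 [  0.35  -0.32 -36.17] lift 1.4
t22.98 tipx -87.8 lat -2.7 z 163.9 rpy [-0.001  0.011 -0.   ] F(u,v,z) -18.2 0.5 15.9 grip 120
   cmd -83 [ 0.33 -0.4  44.5 ] lift 1.7
t23.44 tipx -86.0 lat -2.6 z 164.0 rpy [-0.001  0.011 -0.   ] F(u,v,z) -17.7 0.4 16.5 grip 120
   cmd -81 [ 0.38 -0.44 84.17] lift 1.9
t23.91 tipx -84.1 lat -2.6 z 164.0 rpy [-0.001  0.011 -0.001] F(u,v,z) -18.1 -0.0 17.5 grip 120
   cmd -79 [ 0.39 -0.49  0.83] lift 2.1
t24.38 tipx -82.2 lat -2.6 z 164.0 rpy [-0.001  0.011 -0.   ] F(u,v,z) -19.0 -0.5 17.6 grip 120
   cmd -77 [ 0.39 -0.59  8.83] lift 2.5
t24.84 tipx -80.3 lat -2.6 z 164.0 rpy [-0.001  0.012 -0.   ] F(u,v,z) -19.2 -0.3 18.0 grip 120
   cmd -75 [  0.36  -0.69 -30.17] lift 3.0
t25.31 tipx -78.5 lat -2.6 z 164.0 rpy [-0.001  0.012 -0.001] F(u,v,z) -20.0 -0.7 17.6 grip 120
   cmd -73 [ 0.36 -0.78 34.83] lift 3.4
```

Vision (3.4 mm) and geometry (about 3.4 mm) agree. About 7 mm of travel remains to reach 5 mm.

Run:
```python
from h import *
L=-2.5; r0=np.load('r0.npy')
for x in (-71,-69,-67,-66):
    servo_line(tcp(x,164.2,L),max_speed=12); s=st(); d=red(4)-r0; print('   cmd',x,d.round(2),'lift %.1f'%(-d[1]/.234))
    if s['ft_force'][:2]@U<-28 or -d[1]/.234>5.2: break
wait(.7); st(); d=red(6)-r0; print(d.round(2),-d[1]/.234)
a=cam('top'); b=cam('side')
t=cv2.resize(a['image'][150:220,250:330][:,:,::-1],None,fx=7,fy=7,interpolation=cv2.INTER_CUBIC)
c=proj(b,[[*(C-U*110),160]])[0].astype(int)
u=cv2.resize(b['image'][c[1]-35:c[1]+35,c[0]-30:c[0]+5][:,:,::-1],None,fx=7,fy=7,interpolation=cv2.INTER_CUBIC)
cv2.imwrite('pics/a3.png',np.hstack([t,u])[:, :800])
```

```text
t25.77 tipx -76.4 lat -2.6 z 164.1 rpy [-0.001  0.012 -0.   ] F(u,v,z) -18.7 -1.2 16.3 grip 120
   cmd -71 [ 0.42 -0.84 45.  ] lift 3.6
t26.29 tipx -74.6 lat -2.7 z 164.0 rpy [-0.001  0.012 -0.   ] F(u,v,z) -19.8 -0.9 16.9 grip 120
   cmd -69 [ 0.41 -0.96 10.25] lift 4.1
t26.81 tipx -72.7 lat -2.6 z 164.1 rpy [-0.001  0.012 -0.   ] F(u,v,z) -20.8 0.1 16.9 grip 120
   cmd -67 [  0.42  -1.11 -24.75] lift 4.7
t27.26 tipx -71.9 lat -2.6 z 164.0 rpy [-0.001  0.013 -0.   ] F(u,v,z) -20.4 -0.8 17.2 grip 120
   cmd -66 [  0.39  -1.17 -33.5 ] lift 5.0
t28.16 tipx -71.9 lat -2.6 z 164.0 rpy [-0.001  0.013 -0.   ] F(u,v,z) -19.6 -0.4 17.3 grip 120
[  0.39  -1.16 -36.17] 4.950247714590874
```

View pics/a3.png

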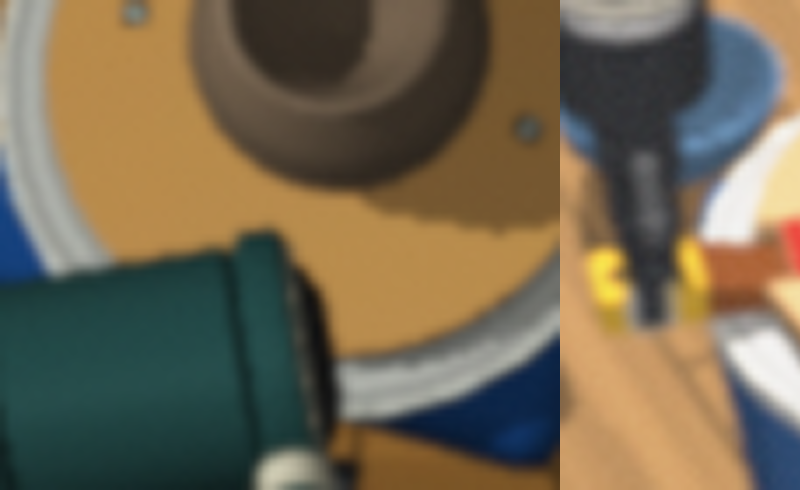

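The wedge is in the notch and held firmly, the pot is in place, and the lift is steady at about 4.9 mm by both vision and travel. Handing in.

```bash
python3 -c "
from bench import *
print(sign_off())"
```

```text
the job is handed in; nothing more can be done
None
```

I handed the job in with the wedge still gripped in the notch and the bat's notch edge raised about 5 mm, steady; the pot is where it was. The sign-off returned no verdict.

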